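# Load a stack-drilling jig and nip the panels with its thumbwheel

## Robot

A 7-joint arm with a two-finger parallel gripper is mounted at the origin on a cart in front of the work surface, level with it; the furniture and walls round the work are solid. World frame = base frame: x ahead of the robot, y to its left, z up, the work surface at z = 0. Lengths are in m, angles in rad, forces in N, time in s.
With the tool pointing down it reaches from about 0.425 to 0.875 m from the base axis. Payload 4.7 kg.
Tool frame: the origin (TCP) lies midway between the tips of the shut fingers; the grasp point (between the pads) lies 19 mm behind it; z points along the fingers, y is the line along which they close (so a half turn about z gives the same grasp; the last joint's range is limited). The gripper opens to 87 mm and grips with 3 to 60 N. Pads are 19 mm wide; open, the fingers measure 117 mm over their backs; the gripper's body (75 mm by 190 mm) begins 51 mm behind the grasp point.
Start: joints at [-1.093, 0.321, -0.07, 1.45, 0.023, 1.371, -0.057], TCP at [0.291, 0.581, 0.197] pointing down, gripper open.
Joint ranges: [-2.86, 2.86], [-0.3, 2.09], [-1.38, 1.24], [0.06, 2.45], [-1.56, 4.7], [0.09, 2.05], [-2.69, 2.69]. Speed limits (rad/s): [2.57, 2.57, 3.14, 3.14, 3.14, 3.14, 3.14].

## Interface

Orientations are given as a rotation vector (axis times angle).
In Python, from bench import ctrl gives the robot as it stands.
- The arm moves only by the shell command python3 inch.py FILE [FORCE], which reads ROWS from the file FILE. ROWS is 1 to 20 rows, parted by a bar, with the numbers parted by spaces; each row has 5 numbers: dx, dy, dz in m, then a turn about the tool's z in rad, then the opening from 0.0 (shut) to 1.0 (fully open); each row is the pose to reach, as a shift and turn from the pose commanded when the command began, along the tool's axes at that moment; what a row does not reach only later rows make up. A row lasts 1/10 s, in which the tool goes at most 0.05 m and 0.15 rad, less where a joint would pass 70% of its speed; a pose out of reach is approached as far as the arm can. The fingers move at their own pace and stop on an object; FORCE is the grip in N (left out, the last holds). Time passes only in rows, so rows that do not move let the fingers close. It prints the time, the measured TCP pose, the force, the opening and the grip force at its end. Input that does not fit is refused with a message, and nothing moves.
- ctrl.get_state(): the state, without advancing time (a new reading comes with each control period).
- ctrl.get_image(name): name is "scene" or "top" or "wrist"; returns the picture (384x512x3 uint8, red, green, blue); there is no depth.
- ctrl.camera_model(name): a dict with "vertical_fov" (degrees; the focal length in pixels is half the picture's height over the tangent of half this angle, whatever the lens; pixels are square), "cx", "cy" (the principal point, pixels), "rvec" (rotation vector, rad) and "tvec" (3), from world to camera coordinates, as OpenCV has them; the wrist camera has in their place "hand_eye" (4x4, takes a point from camera to tool coordinates, whose origin is the TCP and whose axes are the flange's). Camera axes: x right, y down, z forward; pixel columns grow to the right and rows downward; lengths in m; the calibration is good to about 2 mm. A picture is of the moment at which its call begins: read the wrist's pose just before it. camera_model takes no time and is no camera call.
- ctrl.close_job(): hands the job in; it is judged then, once.
The state is a dict: "time": time; "joint_positions": joint angles; "qd": joint speeds; "joint_torque": joint torques, N m; "position": TCP position; "tool_rot": TCP orientation; "ft_force": force on the tool from outside, world axes, zero at the start; "torque": the same for the moment, N m; "grip_width": opening from 0.0 (shut) to 1.0 (fully open); "grip_force": force on a finger pad.
Only numpy, scipy, OpenCV 4.12 (cv2) and the standard library are available. Lean on these libraries where they do the work, as an engineer would, in place of code of your own. Each camera call takes 0.05 s, during which the arm holds its last target. There are 200 camera calls.

## Task

Get the drilling jig ready: swing its guide arm right aside and roll the jaw's thumbwheel with a fingertip until the jaw is wide enough, then lift all the panels off the battens one at a time and lay them flat on one another in the nest between the pins. Roll the thumbwheel back until the jaw nips the whole stack against the end stop, and only then swing the guide arm back over the stack, fully home against its stop. Move the jaw only by its wheel, and leave the other things on the bench where they are.

Things in the scene. Friction and masses are not known exactly. Their poses are not given: they have to be found in the camera images.
- panel_1: One of three or four like plywood panels, 140 x 60 x 12 mm, 70 to 120 g, with grey laminate faces, lowest of the pile on the battens at the start. Origin: centre of its underside; x along its 140 mm length, y across its 60 mm width, z up.
- panel_2: One of three or four like plywood panels, 140 x 60 x 12 mm, 70 to 120 g, with grey laminate faces, second of the pile at the start. Origin: centre of its underside; x along its 140 mm length, y across its 60 mm width, z up.
- panel_3: One of three or four like plywood panels, 140 x 60 x 12 mm, 70 to 120 g, with grey laminate faces, on top of the pile at the start; absent in some starts. Origin: centre of its underside; x along its 140 mm length, y across its 60 mm width, z up.
- panel_4: One of three or four like plywood panels, 140 x 60 x 12 mm, 70 to 120 g, with grey laminate faces, alone on the battens beside the pile at the start (110 mm from it); absent in some starts. Origin: centre of its underside; x along its 140 mm length, y across its 60 mm width, z up.
- battens: Two fixed wooden battens 15 mm high, 18 x 190 mm each, 84 mm apart, on which the panels lie across; origin on the bench in the middle between them, x from one batten to the other (along the panels' length), y along the battens. The pile stands at y = -55 mm, the place beside it is at y = 55 mm.
- jig: The stack-drilling jig, a plywood base 12 mm thick fixed to the bench; origin under the nest's centre, axes as the nest's. The base reaches from x = -132 to 168 mm and 75 mm to each side in y.
- nest (a point): Centre of the jig's nest, at the top of the two black rest strips (x = +-50 mm) on which the lowest panel lies, 20 mm above the bench. x points along the length of a seated panel, from the end stop to the jaw and thumbwheel; y across; z up. A nipped panel has its centre at x = 0, y = 0 within 2.5 mm. A panel's origin rises 12 mm for each panel under it.
- stop_face (a point): Centre of the working face of the aluminium fixed end stop, at x = -70 mm in the nest frame; the stop is 16 mm thick, 50 mm wide and 40 mm higher than the rests.
- pin (a point): Foot of one of the four steel locating pins, 12 mm thick, at x = +-50, y = +-38.5 mm in the nest frame; they stand 45 mm above the rests, the top 9 mm tapered to 4 mm. A 60 mm wide panel drops between them with 2.5 mm to spare on each side; the 88 mm between the pins of one side are free for a finger.
- jaw_face (a point): Centre of the working face of the aluminium sliding jaw (16 mm thick, 40 mm wide), 19 mm above the rests. In the nest frame its x runs from 55 mm (thumbwheel 0) to 83 mm (thumbwheel 5.6 rad); panels of 140 mm fit between end stop and jaw only if it is beyond 70 mm, and are nipped when it is at 70 mm.
- jaw: The sliding jaw itself, origin at the bottom of its working face, x as the nest's x. A steel rack bar joins it to the thumbwheel; it is driven by the wheel and is not for pushing by hand (it resists about 7 N).
- thumbwheel (a joint): Knurled steel edge wheel, radius 22 mm, 13 mm wide, axis along the nest's y, sunk in a grey housing; only 6 mm stand out. In rad, 0 to 5.6 (stops): rolling its top towards the nest's +x increases it and opens the jaw 5 mm per rad; towards -x closes it. It stays where left; about 2 N along the rim turn it, so press with about 10 N. Starts too narrow for a panel.
- wheel_top (a point): Highest point of the thumbwheel's rim, midway across its width, 62 mm above the bench; at x = 132 mm, y = 0 in the nest frame. The housing top (56 x 45 mm, long side along the nest's x) is 6 mm below it.
- guide_arm (a joint): Dark steel arm with a brass drill bush, turning level about a post behind the end stop. 0: at its stop over the nest, along the nest's x; grows as it swings anticlockwise seen from above (from the nest's x towards its y) to a stop at 1.65 rad. Stiff enough to stay where left (about 0.6 N at the knob). Its underside is 54 mm above the rests, its top 64 mm.
- guide_knob (a point): Middle of the upright round red knob at the free end of the guide arm, 16 mm thick, its top 15 mm above this point; the arm's top face is 18 mm below this point.
- guide_pivot (a point): Point on the guide arm's upright axis at the height of guide_knob, 98 mm from guide_knob; at x = -105 mm, y = 0 in the nest frame.
- torch: Black torch, 36 x 124 x 36 mm, lying; a bystander; origin at the centre of its underside.
- pliers: Pliers with blue handles, 47 x 176 x 15 mm, a bystander; origin at the centre of its underside.
- sanding_block: Cork and red sanding block, 66 x 112 x 33 mm, a bystander; origin at the centre of its underside.
- paint_tin: Small paint tin, 78 mm across and 78 mm high, a bystander; origin at the centre of its underside.

How it is judged:
On the way, in this order (a step that is already met when the one before it is completed fails the run):
1. the guide arm is swung aside and the jaw is open wider than a panel (value of joint guide_arm above 0.8 rad and x of jaw_face in the frame of nest above 0.0715 m), for 0.2 s.
2. all the panels lie flat on one another in the nest, the jaw still open (x of panel_1 in the frame of nest between -0.014 and 0.014 m and y of panel_1 in the frame of nest between -0.0045 and 0.0045 m and z of each of panel_1, panel_2, panel_3, panel_4 in the frame of nest below 0.041 m and angle between the z axis of each of panel_1, panel_2, panel_3, panel_4 and the z axis of nest, either way round below 0.06 rad and angle between the x axis of each of panel_1, panel_2, panel_3, panel_4 and the x axis of nest, either way round below 0.08 rad and x of panel_2 in the frame of nest between -0.014 and 0.014 m and y of panel_2 in the frame of nest between -0.0045 and 0.0045 m and x of panel_3 in the frame of nest between -0.014 and 0.014 m and y of panel_3 in the frame of nest between -0.0045 and 0.0045 m and x of panel_4 in the frame of nest between -0.014 and 0.014 m and y of panel_4 in the frame of nest between -0.0045 and 0.0045 m and x of jaw_face in the frame of nest above 0.0715 m), for 0.2 s.
3. the jaw is rolled shut on the stack, with the guide arm still aside (x of jaw_face in the frame of nest between 0.068 and 0.0715 m and x of panel_1 in the frame of nest between -0.0035 and 0.0035 m and y of panel_1 in the frame of nest between -0.0045 and 0.0045 m and z of each of panel_1, panel_2, panel_3, panel_4 in the frame of nest below 0.041 m and angle between the z axis of each of panel_1, panel_2, panel_3, panel_4 and the z axis of nest, either way round below 0.06 rad and angle between the x axis of each of panel_1, panel_2, panel_3, panel_4 and the x axis of nest, either way round below 0.08 rad and x of panel_2 in the frame of nest between -0.0035 and 0.0035 m and y of panel_2 in the frame of nest between -0.0045 and 0.0045 m and x of panel_3 in the frame of nest between -0.0035 and 0.0035 m and y of panel_3 in the frame of nest between -0.0045 and 0.0045 m and x of panel_4 in the frame of nest between -0.0035 and 0.0035 m and y of panel_4 in the frame of nest between -0.0045 and 0.0045 m and value of joint guide_arm above 0.3 rad), for 0.2 s.
4. the guide arm is swung home over the stack (value of joint guide_arm below 0.06 rad), for 0.2 s.
At the end, for the whole second after the job is handed in: Every panel lies at rest, flat (within 0.06 rad) in the nest between the pins, centred within 3.5 mm along and 4.5 mm across the nest; the jaw face is within 1.5 mm of touching panels pushed against the end stop; the guide arm is within 0.06 rad of its stop over the nest (x of jaw_face in the frame of nest between 0.068 and 0.0715 m and x of panel_1 in the frame of nest between -0.0035 and 0.0035 m and y of panel_1 in the frame of nest between -0.0045 and 0.0045 m and z of each of panel_1, panel_2, panel_3, panel_4 in the frame of nest below 0.041 m and angle between the z axis of each of panel_1, panel_2, panel_3, panel_4 and the z axis of nest, either way round below 0.06 rad and angle between the x axis of each of panel_1, panel_2, panel_3, panel_4 and the x axis of nest, either way round below 0.08 rad and x of panel_2 in the frame of nest between -0.0035 and 0.0035 m and y of panel_2 in the frame of nest between -0.0045 and 0.0045 m and x of panel_3 in the frame of nest between -0.0035 and 0.0035 m and y of panel_3 in the frame of nest between -0.0045 and 0.0045 m and x of panel_4 in the frame of nest between -0.0035 and 0.0035 m and y of panel_4 in the frame of nest between -0.0045 and 0.0045 m and value of joint guide_arm below 0.06 rad and linear speed of each of panel_1, panel_2, panel_3, panel_4 below 0.02 m/s).
It fails at once if a bystander is pushed more than 5 cm (distance of any of torch, pliers, sanding_block, paint_tin from where it was at the start of the episode above 0.05 m).
It fails at once if the jaw is forced by hand instead of by its wheel (contact force between the fingers and jaw above 12 N).
Of panel_3, panel_4 only 1 to 2 are there at a start; the rules pass over those that are not, and their reading is None.
At some moment in a run one of panel_1, panel_2, panel_3, panel_4 may be knocked a few centimetres aside while the robot is not near it.
Once in a run the grip may slacken for a moment while it holds something.
It also fails if it takes over 208 s, if anything falls off the work surface, if the arm or the gripper's body presses on something with over 40 N, if the wrist force passes 120 N, or if a joint passes its speed limit or range.

## Working session

There is one attempt and no reset: what is moved stays moved. The work goes in short steps, Python scripts to look and compute and a shell command to move; the robot and the scene stay as the last step left them, time stands still between calls to the robot, and variables do not carry over. Pictures are saved under pics/ and viewed, at most 14 in all, crops included, and the job is handed in when it is done.

```bash
ls; mkdir -p pics; python3 - <<'E'
from bench import ctrl
import cv2
s=ctrl.get_state(); print(s)
for n in("scene","top"):
    im=ctrl.get_image(n); cv2.imwrite(f"pics/{n}0.png",im[...,::-1]); print(n,ctrl.camera_model(n))
print(ctrl.camera_model("wrist"))
E
```

```text
bench.py
inch.py
pics
{'time': 0.0, 'joint_positions': array([-1.09286968,  0.32183613, -0.07008327,  1.4516576 ,  0.02263012,
        1.37079376, -0.05691166]), 'qd': array([ 4.07042950e-04,  1.65421895e-06, -2.34170551e-04,  7.83108862e-06,
       -9.90231789e-04,  7.65145702e-04, -4.75431903e-04]), 'joint_torque': array([ 6.24966788e-06, -4.91288173e+01, -4.03948138e-01, -3.12525594e+01,
       -6.40731817e-02,  4.38777928e-02,  1.84601813e-04]), 'position': array([0.29058494, 0.58076472, 0.19546176]), 'tool_rot': array([-7.21955967e-01, -3.05718891e+00,  2.95583307e-03]), 'ft_force': array([-0.42912731, -0.00762492, -0.44623619]), 'torque': array([0.01256579, 0.0094876 , 0.00665454]), 'grip_force': 0.0, 'grip_width': 0.9979951800633174}
scene {'vertical_fov': 44.04740181774868, 'cx': 258.2077536169568, 'cy': 196.3421028159139, 'rvec': array([ 1.20627348, -2.09087886,  1.15537133]), 'tvec': array([0.28444587, 0.30397498, 1.12897221])}
top {'vertical_fov': 46.06258949995724, 'cx': 243.13011141690382, 'cy': 190.28956186750216, 'rvec': array([ 2.19552093, -2.19293353,  0.0620053 ]), 'tvec': array([0.04304884, 0.4777706 , 1.73888561])}
{'vertical_fov': 59.698693417754924, 'cx': 262.458269782679, 'cy': 191.41060902992533, 'hand_eye': array([[ 5.26651292e-04, -9.61710265e-01, -2.74067671e-01,
         7.45366776e-02],
       [ 9.99999195e-01,  1.90217855e-04,  1.25412970e-03,
         6.48524784e-04],
       [-1.15397684e-03, -2.74068111e-01,  9.61709592e-01,
        -1.87775758e-01],
       [ 0.00000000e+00,  0.00000000e+00,  0.00000000e+00,
         1.00000000e+00]])}
```
View pics/top0.png

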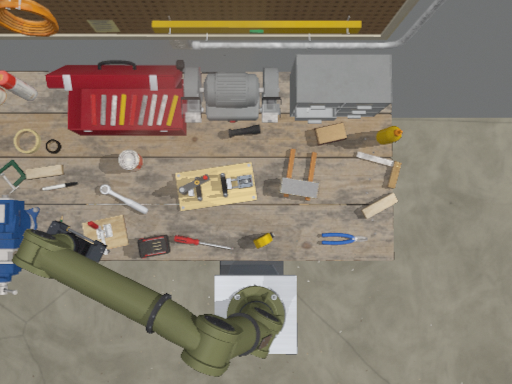

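View pics/scene0.png

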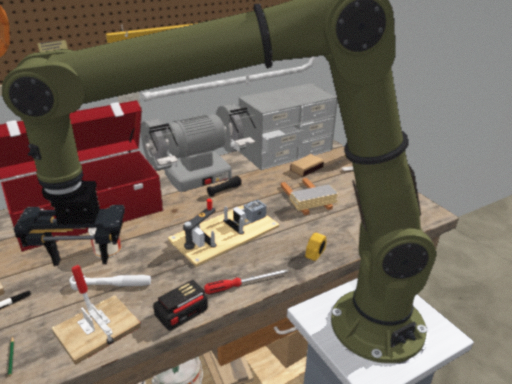

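The top view shows the jig around (215,187) with the wheel at its right, the panel pile on the battens around (300,187), and the guide arm with red knob at about (205,178). I'll zoom in.

```bash
cat > h.py <<'E'
import numpy as np, cv2
from scipy.spatial.transform import Rotation as R
from bench import ctrl
def K(m):
    f=192/np.tan(np.radians(m['vertical_fov'])/2); return np.array([[f,0,m['cx']],[0,f,m['cy']],[0,0,1]])
def cam(name,st=None):
    """K, camera->world rotation, centre"""
    m=ctrl.camera_model(name)
    if name=="wrist":
        st=st or ctrl.get_state(); T=np.eye(4); T[:3,:3]=R.from_rotvec(st['tool_rot']).as_matrix(); T[:3,3]=st['position']
        T=T@m['hand_eye']; return K(m),T[:3,:3],T[:3,3]
    Rm=R.from_rotvec(m['rvec']).as_matrix(); return K(m),Rm.T,-Rm.T@m['tvec']
def ray(c,uv,z):
    Km,Rm,C=c; d=Rm@np.linalg.inv(Km)@np.array([uv[0],uv[1],1.]); return C+d*(z-C[2])/d[2]
def proj(c,p):
    Km,Rm,C=c; q=Km@(Rm.T@(np.asarray(p)-C)); return q[:2]/q[2]
def crop(im,x0,y0,x1,y1,k,fn):
    cv2.imwrite(fn,cv2.resize(np.ascontiguousarray(im[y0:y1,x0:x1,::-1]),None,fx=k,fy=k,interpolation=cv2.INTER_CUBIC))
E
python3 - <<'E'
from h import *
im=cv2.imread("pics/top0.png")[...,::-1]
crop(im,170,140,330,220,5,"pics/topc.png")
c=cam("top")
for n,uv,z in[("wheel?",(245,182),.06),("pile",(300,187),.05),("knob",(205,178),.1)]: print(n,ray(c,uv,z))
E
```

```text
wheel? [0.50652007 0.03664902 0.06      ]
pile [ 0.48846973 -0.17240757  0.05      ]
knob [0.51819876 0.18455105 0.1       ]
```

View pics/topc.png

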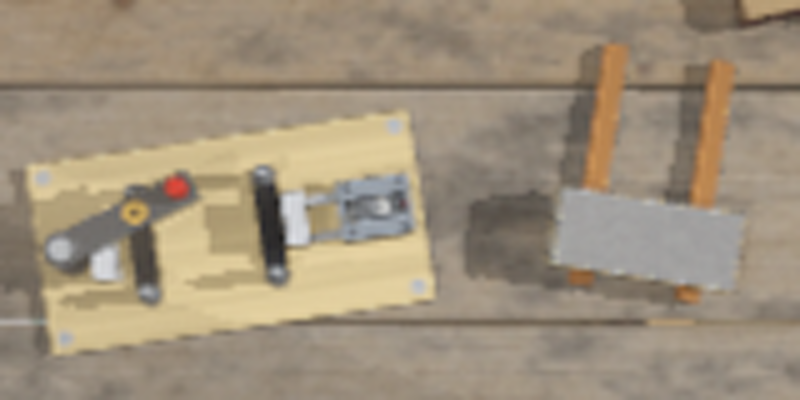

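```bash
echo '-0.2 -0.19 -0.1 0.5 1 | -0.2 -0.19 -0.1 0.5 1 | -0.2 -0.19 -0.1 0.5 1 | -0.2 -0.19 -0.1 0.5 1 | -0.2 -0.19 -0.1 0.5 1 | -0.2 -0.19 -0.1 0.5 1 | -0.4 -0.38 -0.1 0.96 0 | -0.4 -0.38 -0.1 0.96 0 | -0.4 -0.38 -0.1 0.96 0 | -0.4 -0.38 -0.1 0.96 0 | -0.4 -0.38 -0.1 0.96 0 | -0.4 -0.38 -0.1 0.96 0 | -0.4 -0.38 -0.1 0.96 0 | -0.4 -0.38 -0.1 0.96 0 | -0.4 -0.38 -0.1 0.96 0 | -0.4 -0.38 -0.1 0.96 0' > m.json && python3 inch.py m.json 20
python3 - <<'E'
from h import *
s=ctrl.get_state(); im=ctrl.get_image("wrist"); crop(im,0,0,512,384,1.5,"pics/w1.png"); cv2.imwrite("pics/w1r.png",im[...,::-1])
np.save("w1.npy",np.r_[s['position'],s['tool_rot']]); print(s['position'],s['tool_rot'],s['joint_positions'])
E
```

```text
time: 1.7
position: [0.4781, 0.0641, 0.2964]
tool_rot: [-2.049, -2.381, 0.0]
ft_force: [-0.2, 0.7, 0.5]
grip_width: 0.169
grip_force: 0.0
[0.47814166 0.06408088 0.29636153] [-2.04871144e+00 -2.38126240e+00  4.01217121e-04] [-0.63306378 -0.08886844  0.41611183  1.69898111  0.03582149  1.52435439
 -0.07023399]
```

View pics/w1.png

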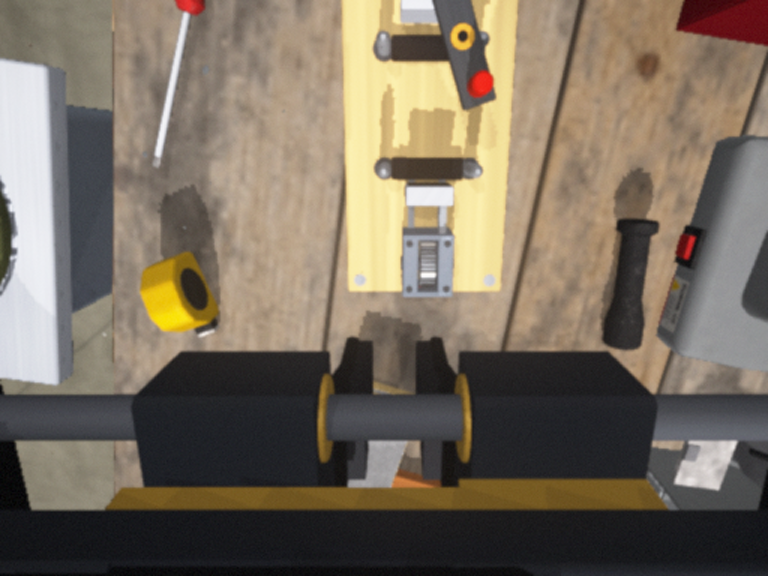

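The wrist view shows the jig nearly upright: pins at about (383,45), (383,170), (472,170), wheel at (428,262), red knob at (481,83) (enlarged pixels). I'll fix the jig pose roughly from these.

```bash
python3 - <<'E'
from h import *
a=np.load("w1.npy"); c=cam("wrist",dict(position=a[:3],tool_rot=a[3:]))
im=cv2.imread("pics/w1r.png")[...,::-1].astype(int)
r,g,b=im[...,0],im[...,1],im[...,2]
m=((r>170)&(g<80)&(b<80)).astype(np.uint8); m[:, :280]=0; m[:,360:]=0
n,l,st,ce=cv2.connectedComponentsWithStats(m); k=1+st[1:,4].argmax(); print(st[k],ce[k]); kn=ray(c,ce[k],.115); print("knob",kn)
P=[ray(c,np.array(q)/1.5,.065) for q in[(383,45),(383,170),(472,170)]]
for p in P: print(p)
w=ray(c,np.array((428,262))/1.5,.062); print("wheel",w)
S=[ray(c,np.array(q)/1.5,.013) for q in[(361,281),(489,281)]]; print(S)
# base polygon
m=((r>190)&(g>150)&(b<190)&(r-b>40)).astype(np.uint8)
cs,_=cv2.findContours(m,0,2); q=max(cs,key=cv2.contourArea); print(cv2.minAreaRect(q))
E
```

```text
[314  47  14  18 187] [320.73262032  55.7486631 ]
knob [0.52115274 0.18747624 0.115     ]
[0.44891544 0.20985878 0.065     ]
[0.46232218 0.11777202 0.065     ]
[0.53397582 0.12862698 0.065     ]
wheel [0.51178132 0.04691404 0.062     ]
[array([0.4556685, 0.007856 , 0.013    ]), array([0.57875024, 0.02648173, 0.013     ])]
((280.5266418457031, 96.6730728149414), (121.59249877929688, 199.6042022705078), 2.8912696838378906)
```

```bash
echo '0.05 0.015 0.05 0 0 | 0.1 0.03 0.08 0 0 | 0.11 0.03 0.12 0 0 | 0.11 0.03 0.16 0 0 | 0.11 0.03 0.2 0 0 | 0.11 0.03 0.2 0 0 | 0.11 0.03 0.2 0 0' > m.json && python3 inch.py m.json
echo '0 0.01 0 0 0 | 0 0.02 0 0 0 | 0.003 0.03 0 0 0 | 0.006 0.04 0 0 0 | 0.012 0.05 0 0 0 | 0.02 0.06 0 0 0 | 0.027 0.068 0 0 0 | 0.035 0.075 0 0 0 | 0.043 0.083 0 0 0 | 0.052 0.088 0 0 0 | 0.061 0.092 0 0 0 | 0.07 0.096 0 0 0 | 0.077 0.097 0 0 0 | 0.077 0.097 0 0 0 | 0.077 0.097 0 0 0' > m.json && python3 inch.py m.json
```

```text
time: 2.45
position: [0.492, 0.176, 0.0971]
tool_rot: [-2.051, -2.379, 0.001]
ft_force: [0.7, -0.5, 0.7]
grip_width: 0.01
grip_force: 0.0
time: 3.95
position: [0.5766, 0.266, 0.0966]
tool_rot: [2.052, 2.379, -0.001]
ft_force: [0.3, -0.0, -0.9]
grip_width: 0.005
grip_force: 0.0
```

```bash
echo '-0.01 0 -0.02 0 0 | -0.02 0 -0.06 0 0 | -0.05 -0.02 -0.1 0 0 | -0.08 -0.05 -0.14 0 0 | -0.11 -0.08 -0.18 0 0 | -0.133 -0.097 -0.22 0 0 | -0.133 -0.097 -0.25 0 0 | -0.133 -0.097 -0.25 0 0 | -0.133 -0.097 -0.25 0 0 | -0.133 -0.097 -0.25 0 0' > m.json && python3 inch.py m.json
python3 - <<'E'
from h import *
s=ctrl.get_state(); im=ctrl.get_image("wrist"); crop(im,180,0,380,260,2.3,"pics/w2.png"); cv2.imwrite("pics/w2r.png",im[...,::-1])
np.save("w2.npy",np.r_[s['position'],s['tool_rot']]); print(s['position'],s['tool_rot'])
E
```

```text
time: 4.95
position: [0.4998, 0.1203, 0.3454]
tool_rot: [-2.052, -2.378, 0.002]
ft_force: [0.9, -0.1, -0.2]
grip_width: 0.007
grip_force: 0.0
[0.49979901 0.12031846 0.34537152] [-2.05153355e+00 -2.37798327e+00  2.32092933e-03]
```

View pics/w2.png

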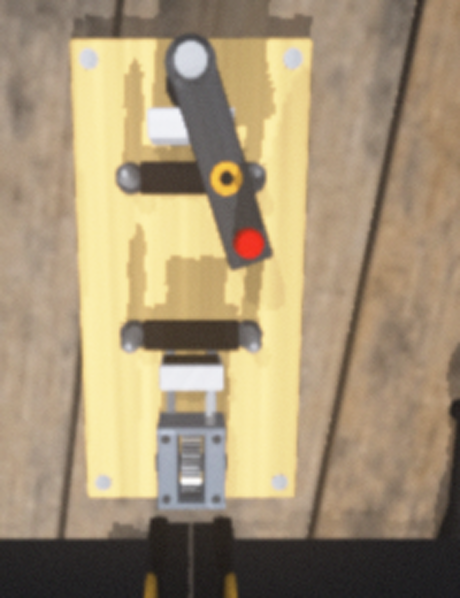

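The guide arm did not move: pivot at (191,60), knob at (249,243), still about 0.3 rad; the finger slipped past it. The screws (88,58), (293,58), (103,482), (279,482) give a clean jig pose.

```bash
python3 - <<'E'
from h import *
a=np.load("w2.npy"); c=cam("wrist",dict(position=a[:3],tool_rot=a[3:]))
im=cv2.imread("pics/w2r.png")[...,::-1].astype(int); r,g,b=im[...,0],im[...,1],im[...,2]
f=lambda u,v:np.array((u/2.3+180-.3,v/2.3-.3))
S=np.array([ray(c,f(*q),.0125) for q in[(88,58),(293,58),(279,482),(103,482)]])[:,:2]
print(S, np.linalg.norm(S-np.roll(S,-1,0),axis=1))
ax=(S[2]+S[3]-S[0]-S[1]); ax/=np.linalg.norm(ax); ay=np.array([-ax[1],ax[0]]); print("jigx",ax,np.degrees(np.arctan2(ax[1],ax[0])))
cen=S.mean(0); nest=cen-.018*ax; print("nest from screws",nest)
J=lambda p:[round(float(1000*(p[:2]-nest)@v),1) for v in(ax,ay)]
for n,q,z in[("piv",(191,60),.087),("bush",(227,178),.086),("pinLL",(129,338),.05),("pinLR",(250,338),.05),("pinUL",(127,177),.05),("jaw topedge",(192,362),.06),("jaw far",(192,390),.06),("wheel",(192,465),.062)]: print(n,J(ray(c,f(*q),z)))
m=((r>170)&(g<80)&(b<80)).astype(np.uint8); m[:,:240]=0;m[:,340:]=0
n,l,st,ce=cv2.connectedComponentsWithStats(m); k=1+st[1:,4].argmax(); p=ray(c,ce[k],.112); print("knob",p,J(p),st[k])
for e in((r>180)&(g>140)&(b<170)&(r-b>40)).astype(np.uint8)[None]:
    q=max(cv2.findContours(e,0,2)[0],key=cv2.contourArea); R_=cv2.minAreaRect(q); B=cv2.boxPoints(R_); print("base",[J(ray(c,v,.012)) for v in B])
print("tcp",J(a[:3]))
E
```

```text
[[0.41272078 0.2820127 ]
 [0.53767316 0.30058337]
 [0.57829608 0.0278271 ]
 [0.45398362 0.00930928]] [0.12632485 0.27576476 0.12568411 0.27580751]
jigx [ 0.14845892 -0.98891858] -81.46237064615498
nest from screws [0.49299615 0.17273365]
piv [-105.0, 0.3]
bush [-45.9, 20.0]
pinLL [47.4, -38.9]
pinLR [47.5, 37.2]
pinUL [-48.5, -37.8]
jaw topedge [61.0, 0.7]
jaw far [78.7, 0.7]
wheel [127.4, 0.7]
knob [0.52208533 0.18870622 0.112     ] [-11.5, 31.1] [282 100  13  12 121]
base [[153.5, -154.4], [-156.8, -69.6], [-119.8, 129.2], [205.4, 79.5]]
tcp [52.8, -1.1]
```

```bash
echo '0.03 0.015 0.04 -0.1 0.5 | 0.06 0.03 0.08 -0.2 0.5 | 0.064 0.032 0.12 -0.32 0.5 | 0.064 0.032 0.16 -0.32 0.5 | 0.064 0.032 0.2 -0.32 0.5 | 0.064 0.032 0.23 -0.32 0.5 | 0.064 0.032 0.252 -0.32 0.5 | 0.064 0.032 0.252 -0.32 0.5 | 0.064 0.032 0.252 -0.32 0.5 | 0.064 0.032 0.252 -0.32 0 | 0.064 0.032 0.252 -0.32 0 | 0.064 0.032 0.252 -0.32 0 | 0.064 0.032 0.252 -0.32 0 | 0.064 0.032 0.252 -0.32 0 | 0.064 0.032 0.252 -0.32 0 | 0.064 0.032 0.252 -0.32 0' > m.json && python3 inch.py m.json 8
```

```text
time: 6.6
position: [0.5226, 0.1884, 0.0946]
tool_rot: [-1.647, -2.675, -0.0]
ft_force: [-0.3, -0.4, -0.3]
grip_width: 0.019
grip_force: 0.0
```

```bash
python3 - <<'E'
from h import *
im=ctrl.get_image("wrist"); b=ctrl.get_image("scene")
A=cv2.resize(im[150:384,130:390],(400,360)); B=cv2.resize(b[150:300,130:297],(400,360))
crop(np.hstack([A,B]),0,0,800,360,1,"pics/w3.png"); s=ctrl.get_state(); print(s['grip_width'],s['grip_force'],s['ft_force'])
print(proj(cam("scene"),s['position']))
E
```

```text
0.009163956408147619 0.0 [ 0.00819917  0.53508992 -0.2144647 ]
[209.08835603 205.5504978 ]
```

View pics/w3.png

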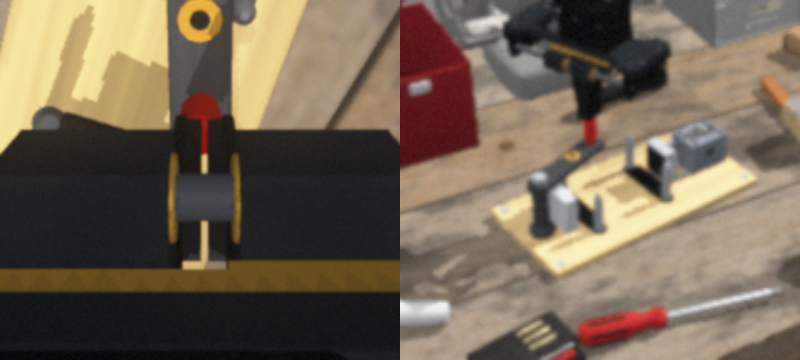

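The finger tips hover just above the red knob (crop right (590,118)), so the true tips seem higher than the TCP suggests. I'll feel for contact.

```bash
for i in 1 2 3; do echo '0 0 0.001 0 0 | 0 0 0.002 0 0 | 0 0 0.003 0 0 | 0 0 0.003 0 0' > m.json && python3 inch.py m.json | sed -n '2p;4p' ; done
```

```text
position: [0.5226, 0.1884, 0.0915]
ft_force: [0.4, 0.8, 0.9]
position: [0.5247, 0.1894, 0.0912]
ft_force: [0.4, 0.1, 9.6]
position: [0.5269, 0.1906, 0.0909]
ft_force: [-0.8, 0.1, 19.5]
```

```bash
echo '0 0 -0.03 0 0.55 | 0 0 -0.03 0 0.55 | 0 0 -0.03 0 0.55 | 0 0 -0.03 0 0.55 | 0 0 0 0 0.55 | 0 0 0.006 0 0.55 | 0 0 0.012 0 0.55 | 0 0 0.012 0 0.55' > m.json && python3 inch.py m.json 8;  echo '0 0 0 0 0 | 0 0 0 0 0 | 0 0 0 0 0 | 0 0 0 0 0 | 0 0 0 0 0 | 0 0 0 0 0' > m.json && python3 inch.py m.json
```

```text
time: 8.7
position: [0.522, 0.1881, 0.0727]
tool_rot: [-1.647, -2.674, 0.003]
ft_force: [0.1, 0.6, 0.5]
grip_width: 0.536
grip_force: 0.0
time: 9.3
position: [0.523, 0.1884, 0.0739]
tool_rot: [1.647, 2.675, 0.001]
ft_force: [0.1, -0.1, 1.0]
grip_width: 0.179
grip_force: 8.0
```

```bash
echo '0.0007 0.0117 0 -0.12 0 | 0.0028 0.0233 0 -0.24 0 | 0.0063 0.0345 0 -0.36 0 | 0.0111 0.0453 0 -0.48 0 | 0.0171 0.0553 0 -0.6 0 | 0.0243 0.0646 0 -0.72 0 | 0.0326 0.073 0 -0.84 0 | 0.0418 0.0803 0 -0.96 0 | 0.0518 0.0864 0 -1.08 0 | 0.0625 0.0913 0 -1.2 0 | 0.0625 0.0913 0 -1.2 0 | 0.0625 0.0913 0 -1.2 0' > m.json && python3 inch.py m.json; echo '0 0 0 0 0.4 | 0 0 0 0 0.4 | 0 0 0 0 0.4 | 0 0 -0.03 0 0.4 | 0 0 -0.06 0 0.4 | 0 0 -0.08 0 0.4' > m.json && python3 inch.py m.json
```

```text
time: 10.5
position: [0.5749, 0.2856, 0.0738]
tool_rot: [0.148, -3.136, -0.001]
ft_force: [-4.8, 0.8, 5.7]
grip_width: 0.179
grip_force: 8.0
time: 11.1
position: [0.5773, 0.2849, 0.1556]
tool_rot: [-0.149, 3.135, 0.001]
ft_force: [0.6, 0.5, -0.2]
grip_width: 0.398
grip_force: 0.0
```

```bash
echo '0.02 -0.05 0 0.2 0 | 0.035 -0.09 0 0.4 0 | 0.05 -0.13 0 0.6 0 | 0.06 -0.17 0 0.8 0 | 0.075 -0.2 0 1 0 | 0.088 -0.226 0 1.2 0 | 0.088 -0.226 0 1.4 0 | 0.088 -0.226 0 1.517 0 | 0.088 -0.226 0 1.517 0 | 0.088 -0.226 0 1.517 0 | 0.088 -0.226 0.04 1.517 0 | 0.088 -0.226 0.08 1.517 0 | 0.088 -0.226 0.085 1.517 0 | 0.088 -0.226 0.1 1.517 0 | 0.088 -0.226 0.1 1.517 0 | 0.088 -0.226 0.1 1.517 0' > m.json && python3 inch.py m.json
cat > st.py <<'E'
from h import *
s=ctrl.get_state(); nest=np.array([.4930,.1727]); ax=np.array([.1485,-.9889]); ay=np.array([.9889,.1485])
d=s['position'][:2]-nest; f=s['ft_force']; M=R.from_rotvec(s['tool_rot']).as_matrix()
yaw=np.arctan2(M[:2,1]@ax,M[:2,1]@ay)
print("t %.2f jig x %.1f y %.1f z %.1f  F jigx %.1f jigy %.1f z %.1f  yaw err(cw+) %.4f grip %.1fmm %.1fN"%(s['time'],1e3*d@ax,1e3*d@ay,1e3*s['position'][2],f[:2]@ax,f[:2]@ay,f[2],yaw,87*s['grip_width'],s['grip_force']))
E
python3 st.py
```

```text
time: 12.7
position: [0.511, 0.0517, 0.0548]
tool_rot: [2.049, 2.38, 0.002]
ft_force: [-0.1, 0.4, 0.5]
grip_width: 0.009
grip_force: 0.0
t 12.70 jig x 122.3 y -0.2 z 54.8  F jigx -0.4 jigy -0.1 z 0.5  yaw err(cw+) -0.0004 grip 0.8mm 0.0N
```

```bash
echo '0 0 0.004 0 0 | 0 0 0.008 0 0 | 0 0 0.012 0 0 | 0 0 0.012 0 0' > m.json && python3 inch.py m.json >/dev/null; python3 st.py; for i in 1 2 3 4; do echo '0 0 0.001 0 0 | 0 0 0.002 0 0 | 0 0 0.002 0 0' > m.json && python3 inch.py m.json >/dev/null; python3 st.py; done
```

```text
t 13.10 jig x 122.0 y -1.5 z 41.1  F jigx 0.9 jigy 0.1 z 0.5  yaw err(cw+) -0.0010 grip 0.7mm 0.0N
t 13.40 jig x 122.0 y -1.1 z 39.5  F jigx -0.8 jigy 0.5 z -0.2  yaw err(cw+) -0.0009 grip 0.5mm 0.0N
t 13.70 jig x 122.1 y -1.1 z 37.4  F jigx 0.9 jigy 1.0 z 0.9  yaw err(cw+) -0.0009 grip 1.1mm 0.0N
t 14.00 jig x 122.0 y -0.8 z 36.1  F jigx 0.1 jigy -1.3 z 5.2  yaw err(cw+) -0.0010 grip 0.5mm 2.1N
t 14.30 jig x 121.9 y -0.6 z 35.7  F jigx -0.9 jigy -6.7 z 16.5  yaw err(cw+) -0.0008 grip 0.4mm 8.0N
```

```bash
echo '-0.004 0 0 0 0 | -0.008 0 0 0 0 | -0.012 0 0 0 0 | -0.016 0 0 0 0 | -0.02 0 0 0 0 | -0.02 0 0 0 0' > m.json && python3 inch.py m.json >/dev/null; python3 st.py; python3 - <<'E'
from h import *
im=ctrl.get_image("scene"); crop(im,180,180,290,270,6,"pics/s4.png")
E
```

```text
t 14.90 jig x 142.1 y -0.7 z 35.9  F jigx 0.2 jigy -5.5 z 17.8  yaw err(cw+) -0.0004 grip 0.6mm 8.6N
```

View pics/s4.png

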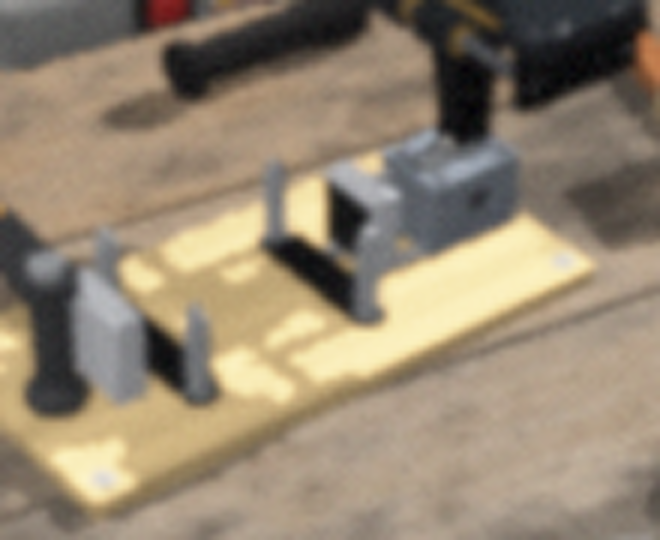

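```bash
for i in 1 2; do echo '0 0 -0.006 0 0 | 0.02 0 -0.006 0 0 | 0.02 0 -0.006 0 0 | 0.02 0 0 0 0 | 0.02 0 0 0 0 | 0.015 0 0 0 0 | 0.01 0 0 0 0 | 0.005 0 0 0 0 | 0 0 0 0 0 | 0 0 0 0 0 | 0 0 -0.006 0 0 | 0.02 0 -0.006 0 0 | 0.02 0 -0.006 0 0 | 0.02 0 0 0 0 | 0.02 0 0 0 0 | 0.015 0 0 0 0 | 0.01 0 0 0 0 | 0.005 0 0 0 0 | 0 0 0 0 0 | 0 0 0 0 0' > m.json && python3 inch.py m.json >/dev/null; python3 st.py; done
echo '0 0 -0.1 0 0.9 | 0 0 -0.2 0 0.9 | 0 0 -0.3 0 0.9 | 0.09 0 -0.31 0 0.9 | 0.09 0 -0.31 0 0.9 | 0.09 0 -0.31 0 0.9 | 0.09 0 -0.31 0 0.9 | 0.09 0 -0.31 0 0.9 | 0.09 0 -0.31 0 0.9 | 0.09 0 -0.31 0 0.9' > m.json && python3 inch.py m.json >/dev/null
cat > jaw.py <<'E'
from h import *
import sys
nest=np.array([.4930,.1727,0]); ax=np.array([.1485,-.9889,0]); ay=np.array([.9889,.1485,0])
s=ctrl.get_state(); im=ctrl.get_image("wrist"); c=cam("wrist",s)
fn=sys.argv[1]; cv2.imwrite(f"pics/{fn}r.png",im[...,::-1]); np.save(fn+".npy",np.r_[s['position'],s['tool_rot']])
# profile along nest x at height z on the jaw's top centreline
g=cv2.cvtColor(im,cv2.COLOR_RGB2GRAY)
for z in (.058,):
    xs=np.arange(40,116,2)
    print(z,[(int(x),int(np.mean([g[int(round(v)),int(round(u))] for u,v in[proj(c,nest+ax*x/1e3+ay*y/1e3+[0,0,z]) for y in(-8,-4,0,4,8)]]))) for x in xs])
u,v=proj(c,nest+ax*.02+[0,0,.03]).astype(int); print(u,v); crop(im,max(u-100,0),max(v-100,0),u+100,v+120,2.4,f"pics/{fn}.png"); print(max(u-100,0),max(v-100,0))
E
python3 jaw.py w5; python3 st.py
```

```text
t 16.95 jig x 144.4 y -0.3 z 35.5  F jigx 1.0 jigy -5.5 z 18.2  yaw err(cw+) 0.0009 grip 0.6mm 8.6N
t 18.95 jig x 136.2 y 1.4 z 36.0  F jigx -13.2 jigy -2.6 z 17.0  yaw err(cw+) -0.0033 grip 0.7mm 8.2N
0.058 [(40, 50), (42, 51), (44, 49), (46, 50), (48, 50), (50, 51), (52, 54), (54, 133), (56, 153), (58, 156), (60, 157), (62, 157), (64, 156), (66, 156), (68, 155), (70, 157), (72, 155), (74, 142), (76, 60), (78, 49), (80, 51), (82, 83), (84, 147), (86, 219), (88, 221), (90, 222), (92, 222), (94, 222), (96, 224), (98, 204), (100, 138), (102, 93), (104, 133), (106, 145), (108, 137), (110, 99), (112, 100), (114, 99)]
263 125
163 25
t 20.00 jig x 53.7 y -1.7 z 341.6  F jigx 0.0 jigy 0.4 z -0.3  yaw err(cw+) 0.0012 grip 74.4mm 0.0N
```

View pics/w5.png

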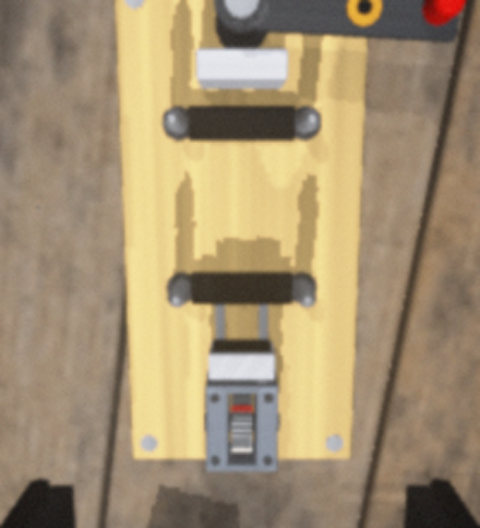

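The jaw face is now at about x=83 mm (fully open), the arm lies aside at about 1.5 rad; pins at (176,123), (306,122), (179,290), (304,290). Next, the pile.

```bash
echo '-0.05 -0.01 0 0.05 1 | -0.1 -0.02 0 0.1 1 | -0.15 -0.03 0 0.15 1 | -0.2 -0.04 0 0.2 1 | -0.25 -0.05 0.02 0.27 1 | -0.3 -0.06 0.04 0.27 1 | -0.339 -0.069 0.04 0.27 1 | -0.339 -0.069 0.04 0.27 1 | -0.339 -0.069 0.04 0.27 1 | -0.339 -0.069 0.04 0.27 1 | -0.339 -0.069 0.04 0.27 1' > m.json && python3 inch.py m.json >/dev/null
cat > pile.py <<'E'
from h import *
import sys
z=float(sys.argv[1]); fn=sys.argv[2]   # z of the top face
s=ctrl.get_state(); im=ctrl.get_image("wrist"); c=cam("wrist",s); cv2.imwrite(f"pics/{fn}r.png",im[...,::-1]); crop(im,0,0,512,384,1.5,f"pics/{fn}.png")
h=cv2.cvtColor(im,cv2.COLOR_RGB2HSV); m=((h[...,1]<40)&(h[...,2]>115)&(h[...,2]<215)).astype(np.uint8); m[235:]=0
m=cv2.morphologyEx(m,cv2.MORPH_OPEN,np.ones((5,5)))
for q in sorted(cv2.findContours(m,0,2)[0],key=cv2.contourArea)[-4:]:
    P=np.array([ray(c,p[0],z)[:2] for p in q]).astype(np.float32); r=cv2.minAreaRect(P*1e3)
    if min(r[1])<30: continue
    B=cv2.boxPoints(r)/1e3; e=[B[1]-B[0],B[2]-B[1]]; L=max(e,key=np.linalg.norm); L/=np.linalg.norm(L); L*=-np.sign(L[1])
    ctr=B.mean(0); M=R.from_rotvec(s['tool_rot']).as_matrix(); d=np.r_[ctr-s['position'][:2],0]
    W=np.array([-L[1],L[0]]); ty=M[:2,1]
    turn=-np.arctan2(ty[0]*W[1]-ty[1]*W[0],ty@W)
    print("size",np.round(r[1],1),"centre",ctr.round(4),"xdir deg",np.degrees(np.arctan2(L[1],L[0])).round(2),"tool shift",(M.T@d).round(4),"turn",round(float(turn),4),"tcp z",s['position'][2].round(4), "t",s['time'])
E
python3 pile.py .051 p1
```

```text
size [84.4 38.2] centre [ 0.1774 -0.1245] xdir deg -108.73 tool shift [ 6.190e-02 -3.145e-01  1.000e-04] turn 0.2097 tcp z 0.3033 t 21.1
size [138.7  58.1] centre [ 0.4883 -0.1646] xdir deg -98.55 tool shift [ 0.0584 -0.001   0.    ] turn 0.032 tcp z 0.3033 t 21.1
```

View pics/p1.png

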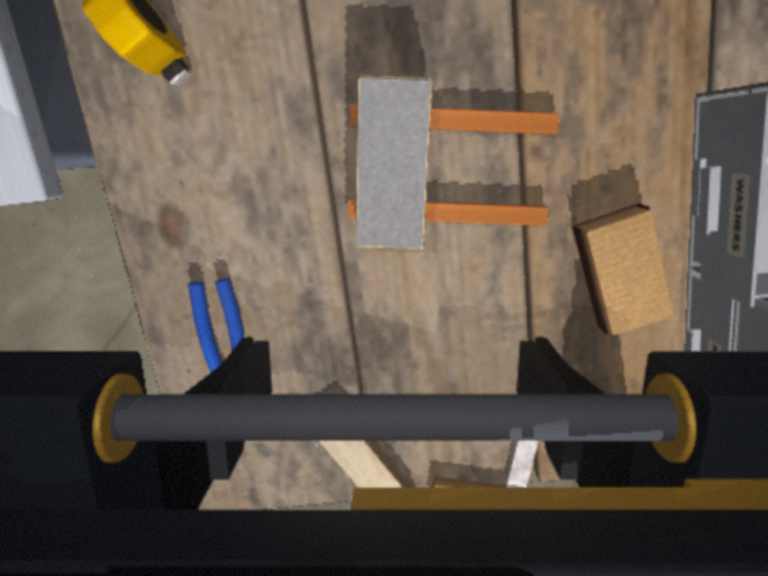

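The picture shows the pile's top panel at (395,162) enlarged, neatly square, battens in orange; size fits three panels (top at 51 mm).

```bash
echo '0.03 -0.001 0.05 0.032 1 | 0.058 -0.001 0.1 0.032 1 | 0.058 -0.001 0.15 0.032 1 | 0.058 -0.001 0.2 0.032 1 | 0.058 -0.001 0.24 0.032 1 | 0.058 -0.001 0.26 0.032 1 | 0.058 -0.001 0.275 0.032 1 | 0.058 -0.001 0.288 0.032 1 | 0.058 -0.001 0.288 0.032 1 | 0.058 -0.001 0.288 0.032 1' > m.json && python3 inch.py m.json >/dev/null; python3 st.py; echo '0 0 0 0 0.5 | 0 0 0 0 0.5 | 0 0 0 0 0.5 | 0 0 0 0 0.5 | 0 0 0 0 0.5 | 0 0 0 0 0.5' > m.json && python3 inch.py m.json 25;python3 st.py
```

```text
t 22.15 jig x 334.7 y -54.6 z 16.1  F jigx 0.0 jigy 0.1 z -0.1  yaw err(cw+) 0.3003 grip 86.9mm 0.0N
time: 22.75
position: [0.4882, -0.1668, 0.0159]
tool_rot: [2.384, 2.046, 0.001]
ft_force: [-1.0, 0.4, 2.5]
grip_width: 0.685
grip_force: 25.0
t 22.75 jig x 335.0 y -55.2 z 15.9  F jigx -0.6 jigy -0.9 z 2.5  yaw err(cw+) 0.3011 grip 59.6mm 25.0N
```

```bash
echo '0 0 -0.01 0 0.5 | 0 0 -0.03 0 0.5 | 0 0 -0.06 0 0.5 | 0 0 -0.09 0 0.5 | 0 0 -0.12 0 0.5 | 0.03 -0.004 -0.12 -0.03 0.5 | 0.07 -0.009 -0.12 -0.07 0.5 | 0.11 -0.015 -0.12 -0.11 0.5 | 0.15 -0.02 -0.12 -0.15 0.5 | 0.19 -0.025 -0.12 -0.19 0.5 | 0.23 -0.03 -0.12 -0.23 0.5 | 0.27 -0.036 -0.12 -0.27 0.5 | 0.3 -0.041 -0.12 -0.301 0.5 | 0.32 -0.043 -0.12 -0.301 0.5 | 0.33 -0.0448 -0.12 -0.301 0.5 | 0.3306 -0.0448 -0.12 -0.301 0.5 | 0.3306 -0.0448 -0.12 -0.301 0.5 | 0.3306 -0.0448 -0.12 -0.301 0.5' > m.json && python3 inch.py m.json >/dev/null;python3 st.py; python3 - <<'E'
from h import *
im=ctrl.get_image("wrist"); im2=ctrl.get_image("scene"); A=cv2.resize(im[:,100:420],(480,576)); B=cv2.resize(im2[130:290,150:310],(320,320)); B=np.vstack([B,np.zeros((256,320,3),np.uint8)])
crop(np.hstack([A,B]),0,0,800,576,1,"pics/h1.png")
E
```

```text
t 24.55 jig x 7.8 y -0.0 z 135.6  F jigx 0.1 jigy 0.2 z -0.4  yaw err(cw+) 0.0026 grip 59.5mm 25.0N
```

View pics/h1.png

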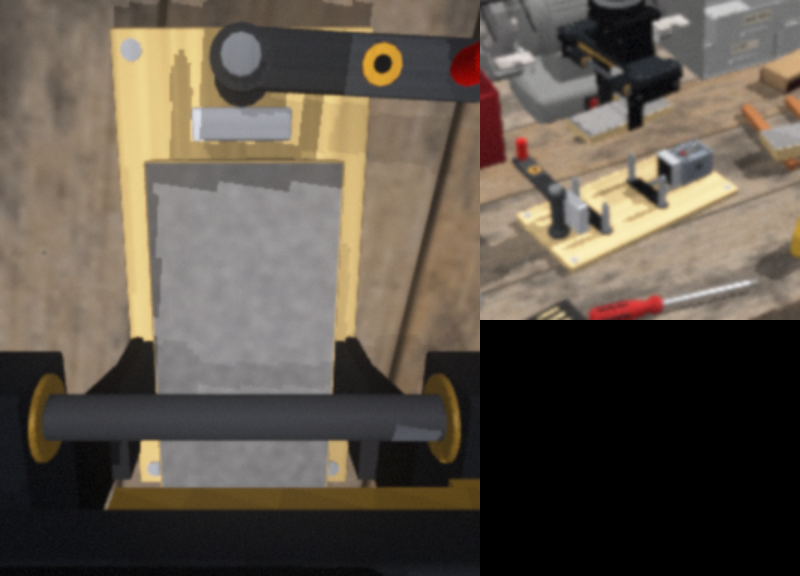

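Held panel: front edge from (145,162) to (343,162), square with the jig. I'll compute where it lies relative to the nest.

```bash
python3 - <<'E'
from h import *
nest=np.array([.4930,.1727]); ax=np.array([.1485,-.9889]); ay=np.array([.9889,.1485])
c=cam("wrist")
for z in(.168,.1716):
  print([(1e3*(ray(c,(u/1.5+99.8,v/1.5-.2),z)[:2]-nest)@np.c_[ax,ay]).round(1) for u,v in[(146,161),(343,161),(155,340),(333,340)]])
E
python3 st.py
```

```text
[array([-63.3, -28.4]), array([-63.2,  30.8]), array([ -5.7, -28.6]), array([-5.6, 30.4])]
[array([-63.4, -27.8]), array([-63.3,  30.1]), array([ -7.2, -27.9]), array([-7. , 29.8])]
t 24.65 jig x 7.4 y -0.0 z 135.7  F jigx 0.4 jigy -0.3 z -0.7  yaw err(cw+) 0.0023 grip 59.4mm 25.0N
```

```bash
python3 - <<'E'
from h import *
nest=np.array([.4930,.1727]); ax=np.array([.1485,-.9889]); ay=np.array([.9889,.1485])
a=np.load("w5.npy"); c=cam("wrist",dict(position=a[:3],tool_rot=a[3:]))
g=lambda p,z,k,o:(1e3*(ray(c,(p[0]/k+o[0]-.3,p[1]/k+o[1]-.3),z)[:2]-nest)@np.c_[ax,ay]).round(1)
for p in[(176,123),(306,122),(179,290),(304,290)]: print("pin",g(p,.05,2.4,(163,25)))
for p in[(148,443),(334,443)]: print("screw",g(p,.0125,2.4,(163,25)))
for p in[(196,84),(287,84)]: print("stop top",g(p,.06,2.4,(163,25)))
for p in[(188,105),(296,105),(191,273),(292,273)]: print("rest strip",g(p,.02,2.4,(163,25)))
E
```

```text
pin [-47.9 -37. ]
pin [-48.3  36.5]
pin [ 46.6 -37.3]
pin [46.6 37.4]
screw [156.  -63.4]
screw [156.   62.9]
stop top [-67.5 -24.8]
stop top [-67.4  24.9]
rest strip [-59.7 -31.9]
rest strip [-59.6  32.6]
rest strip [ 40.1 -31.8]
rest strip [40.1 31.9]
```

```bash
echo '0 -0.0005 0.03 0 0.5 | 0 -0.001 0.06 0 0.5 | 0 -0.001 0.085 0 0.5 | 0 -0.001 0.095 0 0.5 | 0 -0.001 0.1 0 0.5 | 0 -0.001 0.104 0 0.5 | 0 -0.001 0.108 0 0.5 | 0 -0.001 0.112 0 0.5 | 0 -0.001 0.112 0 0.5' > m.json && python3 inch.py m.json >/dev/null; python3 st.py;  echo '0 0 0.005 0 0.5 | 0 0 0.01 0 0.5 | 0 0 0.015 0 0.5 | 0 0 0.02 0 0.5 | 0 0 0.024 0 0.5 | 0 0 0.024 0 0.5' > m.json && python3 inch.py m.json>/dev/null; python3 st.py
```

```text
t 25.55 jig x 5.8 y -1.1 z 23.6  F jigx 0.4 jigy -0.4 z -0.7  yaw err(cw+) -0.0001 grip 59.4mm 25.0N
t 26.15 jig x 6.1 y -1.7 z -1.2  F jigx -0.4 jigy -0.2 z -0.2  yaw err(cw+) 0.0000 grip 59.9mm 25.0N
```

```bash
echo '0 0 0.001 0 0.5 | 0 0 0.002 0 0.5 | 0 0 0.002 0 0.5' > m.json && python3 inch.py m.json >/dev/null; python3 st.py;  echo '0 0 0.001 0 0.5 | 0 0 0.002 0 0.5 | 0 0 0.002 0 0.5' > m.json && python3 inch.py m.json>/dev/null; python3 st.py
```

```text
t 26.45 jig x 5.9 y -1.0 z -2.4  F jigx 0.5 jigy 0.6 z -1.7  yaw err(cw+) 0.0000 grip 59.7mm 25.0N
t 26.75 jig x 5.8 y -0.8 z -3.2  F jigx 0.9 jigy -3.9 z 7.4  yaw err(cw+) 0.0001 grip 59.6mm 25.0N
```

```bash
echo '0 0 0 0 1 | 0 0 0 0 1 | 0 0 0 0 1 | 0 0 0 0 1 | 0 0 -0.02 0 1 | 0 0 -0.05 0 1 | 0 0 -0.1 0 1 | 0 0 -0.15 0 1 | 0 0 -0.2 0 1 | -0.045 -0.01 -0.22 0.05 1 | -0.09 -0.02 -0.25 0.1 1 | -0.135 -0.03 -0.28 0.15 1 | -0.18 -0.035 -0.305 0.2 1 | -0.225 -0.04 -0.305 0.25 1 | -0.27 -0.05 -0.305 0.3 1 | -0.31 -0.06 -0.305 0.3 1 | -0.35 -0.068 -0.305 0.3 1 | -0.383 -0.071 -0.305 0.3 1 | -0.383 -0.071 -0.305 0.3 1 | -0.383 -0.071 -0.305 0.3 1' > m.json && python3 inch.py m.json >/dev/null; echo '0 0 0 0 1 | 0 0 0 0 1 | 0 0 0 0 1' > m.json && python3 inch.py m.json>/dev/null;python3 st.py; python3 pile.py .039 p2
```

```text
t 29.05 jig x 387.8 y -71.6 z 300.5  F jigx 0.7 jigy -0.8 z -0.6  yaw err(cw+) 0.2978 grip 87.4mm 0.0N
size [86.1 41.9] centre [ 0.1686 -0.125 ] xdir deg -110.54 tool shift [ 0.0492 -0.322   0.    ] turn 0.2097 tcp z 0.3005 t 29.05
size [139.4  58. ] centre [ 0.4894 -0.1626] xdir deg -98.16 tool shift [0.0596 0.0008 0.    ] turn -0.0064 tcp z 0.3005 t 29.05
```

```bash
echo '0.03 0.001 0.05 -0.006 1 | 0.0596 0.001 0.1 -0.006 1 | 0.0596 0.001 0.15 -0.006 1 | 0.0596 0.001 0.2 -0.006 1 | 0.0596 0.001 0.24 -0.006 1 | 0.0596 0.001 0.27 -0.006 1 | 0.0596 0.001 0.285 -0.006 1 | 0.0596 0.001 0.2975 -0.006 1 | 0.0596 0.001 0.2975 -0.006 1 | 0.0596 0.001 0.2975 -0.006 1 | 0.0596 0.001 0.2975 -0.006 0.5 | 0.0596 0.001 0.2975 -0.006 0.5 | 0.0596 0.001 0.2975 -0.006 0.5 | 0.0596 0.001 0.2975 -0.006 0.5 | 0.0596 0.001 0.2975 -0.006 0.5 | 0.0596 0.001 0.2975 -0.006 0.5' > m.json && python3 inch.py m.json 25 >/dev/null; python3 st.py
```

```text
t 30.70 jig x 332.2 y -53.5 z 3.3  F jigx -1.2 jigy -1.2 z 3.6  yaw err(cw+) 0.2940 grip 59.7mm 25.0N
```

```bash
echo '0 0 -0.01 0 0.5 | 0 0 -0.03 0 0.5 | 0 0 -0.06 0 0.5 | 0 0 -0.09 0 0.5 | 0 0 -0.13 0 0.5 | 0.03 -0.004 -0.13 -0.03 0.5 | 0.07 -0.009 -0.13 -0.07 0.5 | 0.11 -0.015 -0.13 -0.11 0.5 | 0.15 -0.02 -0.13 -0.15 0.5 | 0.19 -0.025 -0.13 -0.19 0.5 | 0.23 -0.03 -0.13 -0.23 0.5 | 0.27 -0.036 -0.13 -0.27 0.5 | 0.3 -0.041 -0.13 -0.294 0.5 | 0.32 -0.043 -0.13 -0.294 0.5 | 0.3269 -0.0442 -0.13 -0.294 0.5 | 0.3269 -0.0442 -0.13 -0.294 0.5 | 0.3269 -0.0442 -0.13 -0.294 0.5 | 0.3269 -0.0442 -0.13 -0.294 0.5' > m.json && python3 inch.py m.json >/dev/null
cat > hand.py <<'E'
from h import *
import sys
nest=np.array([.4930,.1727]); ax=np.array([.1485,-.9889]); ay=np.array([.9889,.1485])
s=ctrl.get_state(); c=cam("wrist",s); im=ctrl.get_image("wrist"); cv2.imwrite("pics/%s.png"%sys.argv[1],im[...,::-1])
h=cv2.cvtColor(im,cv2.COLOR_RGB2HSV); m=((h[...,1]<45)&(h[...,2]>75)&(h[...,2]<200)).astype(np.uint8); m[222:]=0; m[:,:180]=0; m[:,350:]=0
m=cv2.morphologyEx(m,cv2.MORPH_OPEN,np.ones((9,9)))
q=max(cv2.findContours(m,0,2)[0],key=cv2.contourArea); z=s['position'][2]+.036
P=1e3*np.array([(ray(c,p[0],z)[:2]-nest)@np.c_[ax,ay] for p in q]); print("front x",np.percentile(P[:,0],2).round(1),"y",P[:,1].min().round(1),P[:,1].max().round(1), cv2.minAreaRect(P.astype(np.float32)))
E
python3 st.py; python3 hand.py h2
```

```text
t 32.50 jig x 8.5 y -1.1 z 133.2  F jigx 0.3 jigy -0.5 z -0.1  yaw err(cw+) 0.0027 grip 59.8mm 25.0N
front x -61.9 y -29.1 28.8 ((-35.36827850341797, -0.12832260131835938), (57.8384895324707, 53.065940856933594), 89.84870910644531)
```

```bash
echo '0 0 0.03 0 0.5 | 0.001 0 0.06 0 0.5 | 0.001 0 0.085 0 0.5 | 0.001 0 0.09 0 0.5 | 0.001 0 0.095 0 0.5 | 0.001 0 0.1 0 0.5 | 0.001 0 0.104 0 0.5 | 0.001 0 0.108 0 0.5 | 0.001 0 0.112 0 0.5 | 0.001 0 0.116 0 0.5 | 0.001 0 0.12 0 0.5 | 0.001 0 0.12 0 0.5' > m.json && python3 inch.py m.json >/dev/null; python3 st.py;  echo '0 0 0.001 0 0.5 | 0 0 0.002 0 0.5 | 0 0 0.003 0 0.5 | 0 0 0.003 0 0.5' > m.json && python3 inch.py m.json>/dev/null; python3 st.py;echo '0 0 0.001 0 0.5 | 0 0 0.002 0 0.5 | 0 0 0.002 0 0.5' > m.json && python3 inch.py m.json>/dev/null; python3 st.py
```

```text
t 33.75 jig x 5.7 y -1.6 z 12.4  F jigx 0.3 jigy -0.1 z -1.1  yaw err(cw+) -0.0000 grip 59.5mm 25.0N
t 34.15 jig x 5.6 y -1.1 z 10.0  F jigx 0.0 jigy -0.3 z -0.2  yaw err(cw+) 0.0001 grip 59.8mm 25.0N
t 34.45 jig x 5.5 y -1.0 z 8.4  F jigx 0.3 jigy -0.2 z 1.6  yaw err(cw+) 0.0000 grip 59.4mm 25.0N
```

```bash
echo '0 0 0.001 0 0.5 | 0 0 0.001 0 0.5' > m.json && python3 inch.py m.json>/dev/null; python3 st.py; echo '0 0 0 0 1 | 0 0 0 0 1 | 0 0 0 0 1 | 0 0 0 0 1 | 0 0 -0.02 0 1 | 0 0 -0.05 0 1 | 0 0 -0.1 0 1 | 0 0 -0.15 0 1 | 0 0 -0.2 0 1 | -0.045 -0.01 -0.22 0.05 1 | -0.09 -0.02 -0.25 0.1 1 | -0.135 -0.03 -0.28 0.15 1 | -0.18 -0.035 -0.293 0.2 1 | -0.225 -0.04 -0.293 0.25 1 | -0.27 -0.05 -0.293 0.294 1 | -0.31 -0.06 -0.293 0.294 1 | -0.35 -0.068 -0.293 0.294 1 | -0.383 -0.071 -0.293 0.294 1 | -0.383 -0.071 -0.293 0.294 1 | -0.383 -0.071 -0.293 0.294 1' > m.json && python3 inch.py m.json >/dev/null; echo '0 0 0 0 1 | 0 0 0 0 1 | 0 0 0 0 1' > m.json && python3 inch.py m.json>/dev/null;python3 st.py; python3 pile.py .027 p3
```

```text
t 34.65 jig x 5.5 y -0.9 z 8.3  F jigx 0.2 jigy -3.9 z 9.2  yaw err(cw+) 0.0001 grip 59.7mm 25.0N
t 36.95 jig x 387.4 y -71.6 z 300.0  F jigx -0.1 jigy 0.5 z -0.1  yaw err(cw+) 0.2918 grip 87.1mm 0.0N
size [90.2 42.9] centre [ 0.1606 -0.1238] xdir deg -110.19 tool shift [ 0.0509 -0.3298 -0.    ] turn 0.2097 tcp z 0.3 t 36.95
size [137.9  57.6] centre [ 0.49   -0.1667] xdir deg -99.1 tool shift [0.0552 0.0024 0.    ] turn 0.0161 tcp z 0.3 t 36.95
```

```bash
echo '0.03 0.002 0.05 0.016 1 | 0.0557 0.0024 0.1 0.016 1 | 0.0557 0.0024 0.15 0.016 1 | 0.0557 0.0024 0.2 0.016 1 | 0.0557 0.0024 0.25 0.016 1 | 0.0557 0.0024 0.28 0.016 1 | 0.0557 0.0024 0.3 0.016 1 | 0.0557 0.0024 0.309 0.016 1 | 0.0557 0.0024 0.309 0.016 1 | 0.0557 0.0024 0.309 0.016 1 | 0.0557 0.0024 0.309 0.016 0.5 | 0.0557 0.0024 0.309 0.016 0.5 | 0.0557 0.0024 0.309 0.016 0.5 | 0.0557 0.0024 0.309 0.016 0.5 | 0.0557 0.0024 0.309 0.016 0.5 | 0.0557 0.0024 0.309 0.016 0.5' > m.json && python3 inch.py m.json 25 >/dev/null; python3 st.py
```

```text
t 38.60 jig x 335.9 y -53.6 z -8.6  F jigx 0.1 jigy -1.0 z 3.7  yaw err(cw+) 0.3100 grip 59.6mm 25.0N
```

```bash
echo '0 0 -0.01 0 0.5 | 0 0 -0.03 0 0.5 | 0 0 -0.06 0 0.5 | 0 0 -0.1 0 0.5 | 0 0 -0.143 0 0.5 | 0.03 -0.004 -0.143 -0.03 0.5 | 0.07 -0.01 -0.143 -0.07 0.5 | 0.11 -0.016 -0.143 -0.11 0.5 | 0.15 -0.022 -0.143 -0.15 0.5 | 0.19 -0.028 -0.143 -0.19 0.5 | 0.23 -0.035 -0.143 -0.23 0.5 | 0.27 -0.042 -0.143 -0.27 0.5 | 0.3 -0.046 -0.143 -0.31 0.5 | 0.32 -0.049 -0.143 -0.31 0.5 | 0.3297 -0.0504 -0.143 -0.31 0.5 | 0.3297 -0.0504 -0.143 -0.31 0.5 | 0.3297 -0.0504 -0.143 -0.31 0.5 | 0.3297 -0.0504 -0.143 -0.31 0.5 | 0.3297 -0.0504 -0.143 -0.31 0.5' > m.json && python3 inch.py m.json >/dev/null
python3 st.py; python3 hand.py h3
```

```text
t 40.50 jig x 8.0 y -1.0 z 134.1  F jigx -0.1 jigy -0.1 z -1.1  yaw err(cw+) 0.0023 grip 59.8mm 25.0N
front x -61.0 y -29.0 29.0 ((-35.14470672607422, 0.015584945678710938), (57.86749267578125, 51.781925201416016), 89.8735122680664)
```

```bash
echo '0.001 0 0.03 0 0.5 | 0.002 0 0.06 0 0.5 | 0.002 0 0.08 0 0.5 | 0.002 0 0.088 0 0.5 | 0.002 0 0.092 0 0.5 | 0.002 0 0.096 0 0.5 | 0.002 0 0.1 0 0.5 | 0.002 0 0.104 0 0.5 | 0.002 0 0.108 0 0.5 | 0.002 0 0.108 0 0.5' > m.json && python3 inch.py m.json >/dev/null; python3 st.py;  echo '0 0 0.001 0 0.5 | 0 0 0.002 0 0.5 | 0 0 0.003 0 0.5 | 0 0 0.003 0 0.5' > m.json && python3 inch.py m.json>/dev/null; python3 st.py;echo '0 0 0.001 0 0.5 | 0 0 0.002 0 0.5 | 0 0 0.002 0 0.5' > m.json && python3 inch.py m.json>/dev/null; python3 st.py
```

```text
t 41.55 jig x 4.7 y -1.4 z 25.7  F jigx 0.3 jigy 0.5 z -1.4  yaw err(cw+) 0.0001 grip 59.7mm 25.0N
t 41.95 jig x 4.6 y -1.1 z 23.0  F jigx 0.5 jigy 0.2 z -1.5  yaw err(cw+) 0.0000 grip 59.9mm 25.0N
t 42.25 jig x 4.6 y -1.2 z 20.9  F jigx 0.9 jigy 0.2 z -1.5  yaw err(cw+) 0.0000 grip 59.6mm 25.0N
```

```bash
echo '0 0 0.001 0 0.5 | 0 0 0.0015 0 0.5 | 0 0 0.0015 0 0.5' > m.json && python3 inch.py m.json>/dev/null; python3 st.py; echo '0 0 0 0 1 | 0 0 0 0 1 | 0 0 0 0 1 | 0 0 0 0 1 | 0 0 -0.02 0 1 | 0 0 -0.05 0 1 | 0 0 -0.1 0 1 | 0 0 -0.15 0 1 | 0 0 -0.2 0 1 | -0.025 0 -0.25 0 1 | -0.05 0 -0.3 0 1 | -0.05 0 -0.325 0 1 | -0.05 0 -0.325 0 1 | -0.05 0 -0.325 0 1 | -0.05 0 -0.325 0 1' > m.json && python3 inch.py m.json >/dev/null; python3 st.py; python3 jaw.py w6 | tail -1
```

```text
t 42.55 jig x 4.6 y -0.9 z 20.3  F jigx 0.7 jigy -2.1 z 5.8  yaw err(cw+) 0.0001 grip 59.7mm 25.0N
t 44.05 jig x 54.1 y -1.7 z 343.0  F jigx -0.3 jigy 0.1 z -1.1  yaw err(cw+) -0.0008 grip 87.1mm 0.0N
163 25
```

View pics/w6.png

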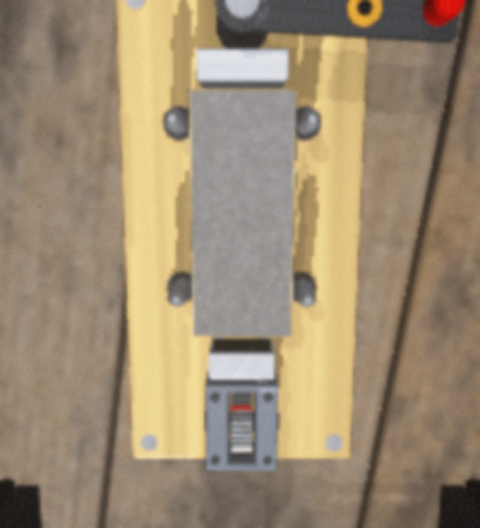

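Stack lies square between the pins (panel from (192,90) to (292,335)), with the jaw at (241,365) still open. Now roll the jaw shut.

```bash
echo '-0.04 0.001 0.04 0 0 | -0.087 0.001 0.08 0 0 | -0.087 0.001 0.12 0 0 | -0.087 0.001 0.16 0 0 | -0.087 0.001 0.2 0 0 | -0.087 0.001 0.24 0 0 | -0.087 0.001 0.28 0 0 | -0.087 0.001 0.3 0 0 | -0.087 0.001 0.3 0 0 | -0.087 0.001 0.3 0 0' > m.json && python3 inch.py m.json 10 >/dev/null; python3 st.py; echo '0 0 0.002 0 0 | 0 0 0.004 0 0 | 0 0 0.006 0 0 | 0 0 0.008 0 0 | 0 0 0.008 0 0' > m.json && python3 inch.py m.json>/dev/null; python3 st.py
```

```text
t 45.10 jig x 141.5 y -0.6 z 44.2  F jigx 0.2 jigy 0.1 z 0.4  yaw err(cw+) -0.0003 grip 15.0mm 0.0N
t 45.60 jig x 141.6 y -0.1 z 36.5  F jigx 0.5 jigy 0.0 z -0.8  yaw err(cw+) 0.0001 grip 0.4mm 0.0N
```

```bash
echo '0 0 0.0015 0 0 | 0 0 0.002 0 0 | 0 0 0.002 0 0' > m.json && python3 inch.py m.json>/dev/null; python3 st.py; echo '0.005 0 0 0 0 | 0.01 0 0 0 0 | 0.015 0 0 0 0 | 0.02 0 0 0 0 | 0.02 0 0 0 0 | 0.02 0 -0.006 0 0 | 0 0 -0.006 0 0 | 0 0 -0.006 0 0 | 0 0 0 0 0 | 0 0 0 0 0 | 0.005 0 0 0 0 | 0.01 0 0 0 0 | 0.015 0 0 0 0 | 0.02 0 0 0 0 | 0.02 0 0 0 0' > m.json && python3 inch.py m.json>/dev/null; python3 st.py
```

```text
t 45.90 jig x 141.5 y 0.1 z 36.1  F jigx 0.2 jigy -3.4 z 11.7  yaw err(cw+) 0.0001 grip 0.7mm 5.7N
t 47.40 jig x 120.1 y 0.9 z 35.6  F jigx -0.2 jigy -1.3 z 9.1  yaw err(cw+) -0.0014 grip 0.4mm 4.8N
```

```bash
echo '0 0 -0.006 0 0 | -0.02 0 -0.006 0 0 | -0.02 0 -0.006 0 0 | -0.02 0 0 0 0 | -0.02 0 0.0005 0 0 | -0.015 0 0.0005 0 0 | -0.01 0 0.0005 0 0 | -0.01 0 0.0005 0 0' > m.json && python3 inch.py m.json>/dev/null; python3 st.py; for i in 1 2 3 4; do echo '0.0015 0 0 0 0 | 0.003 0 0 0 0' > m.json && python3 inch.py m.json>/dev/null; python3 st.py; done
```

```text
t 48.20 jig x 130.6 y 0.6 z 36.0  F jigx 1.4 jigy -5.7 z 18.7  yaw err(cw+) -0.0010 grip 0.4mm 9.2N
t 48.40 jig x 128.6 y 0.6 z 36.0  F jigx 2.9 jigy -4.6 z 18.4  yaw err(cw+) -0.0001 grip 0.5mm 9.1N
t 48.60 jig x 126.0 y 0.6 z 36.0  F jigx 5.0 jigy -4.9 z 17.7  yaw err(cw+) -0.0001 grip 0.3mm 9.0N
t 48.80 jig x 125.3 y 0.7 z 36.0  F jigx 9.0 jigy -5.2 z 17.6  yaw err(cw+) 0.0008 grip 0.4mm 8.8N
t 49.00 jig x 124.5 y 0.7 z 35.9  F jigx 13.2 jigy -5.2 z 17.2  yaw err(cw+) 0.0019 grip 0.4mm 8.5N
```

```bash
echo '0 0 -0.02 0 0 | 0 0 -0.05 0 0 | 0 0 -0.1 0 0 | 0 0 -0.15 0 0 | 0 0 -0.2 0 0 | 0.03 0 -0.25 0 0 | 0.066 0 -0.3 0 0 | 0.066 0 -0.309 0 0 | 0.066 0 -0.309 0 0 | 0.066 0 -0.309 0 0 | 0.066 0 -0.309 0 0' > m.json && python3 inch.py m.json >/dev/null; python3 st.py; python3 jaw.py w7; python3 - <<'E'
from h import *
nest=np.array([.4930,.1727]); ax=np.array([.1485,-.9889]); ay=np.array([.9889,.1485])
a=np.load("w7.npy"); c=cam("wrist",dict(position=a[:3],tool_rot=a[3:])); im=cv2.imread("pics/w7r.png")
h=cv2.cvtColor(im,cv2.COLOR_BGR2HSV); m=((h[...,1]<40)&(h[...,2]>100)&(h[...,2]<190)).astype(np.uint8); m[220:]=0;m[:,:200]=0;m[:,330:]=0
m=cv2.morphologyEx(m,cv2.MORPH_OPEN,np.ones((9,9))); q=max(cv2.findContours(m,0,2)[0],key=cv2.contourArea)
P=1e3*np.array([(ray(c,p[0],.056)[:2]-nest)@np.c_[ax,ay] for p in q]); print(cv2.minAreaRect(P.astype(np.float32)))
E
```

```text
t 50.10 jig x 54.0 y -0.8 z 341.3  F jigx -0.0 jigy 0.2 z -0.2  yaw err(cw+) 0.0006 grip 0.7mm 0.0N
0.058 [(40, 171), (42, 171), (44, 173), (46, 173), (48, 174), (50, 175), (52, 173), (54, 172), (56, 173), (58, 174), (60, 173), (62, 171), (64, 146), (66, 128), (68, 115), (70, 150), (72, 214), (74, 232), (76, 234), (78, 234), (80, 234), (82, 235), (84, 235), (86, 198), (88, 163), (90, 154), (92, 145), (94, 114), (96, 96), (98, 96), (100, 94), (102, 95), (104, 145), (106, 159), (108, 150), (110, 107), (112, 111), (114, 131)]
262 125
162 25
((1.0499038696289062, 0.24268531799316406), (57.39472198486328, 139.529296875), 89.89970397949219)
```

View pics/w7.png

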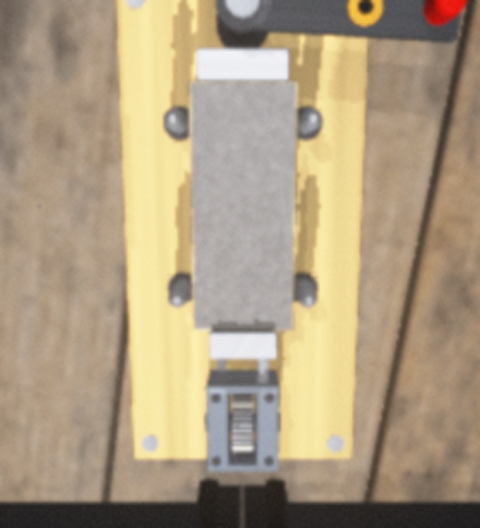

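The jaw face now lies at about 70 mm and the stack touches the end stop at (242,80) and the jaw at (242,335). Now the guide arm.

```bash
echo '0.03 0.02 0 -0.14 0.55 | 0.06 0.04 0 -0.28 0.55 | 0.09 0.06 0 -0.42 0.55 | 0.12 0.08 0 -0.56 0.55 | 0.1534 0.0992 0 -0.7 0.55 | 0.1534 0.0992 0 -0.84 0.55 | 0.1534 0.0992 0 -0.98 0.55 | 0.1534 0.0992 0 -1.12 0.55 | 0.1534 0.0992 0 -1.26 0.55 | 0.1534 0.0992 0 -1.4 0.55 | 0.1534 0.0992 0.05 -1.51 0.55 | 0.1534 0.0992 0.1 -1.51 0.55 | 0.1534 0.0992 0.15 -1.51 0.55 | 0.1534 0.0992 0.19 -1.51 0.55 | 0.1534 0.0992 0.22 -1.51 0.55 | 0.1534 0.0992 0.25 -1.51 0.55 | 0.1534 0.0992 0.267 -1.51 0.55 | 0.1534 0.0992 0.267 -1.51 0.55 | 0.1534 0.0992 0.267 -1.51 0.55' > m.json && python3 inch.py m.json 8 >/dev/null; python3 st.py; echo '0 0 0 0 0 | 0 0 0 0 0 | 0 0 0 0 0 | 0 0 0 0 0 | 0 0 0 0 0 | 0 0 0 0 0' > m.json && python3 inch.py m.json >/dev/null; python3 st.py
```

```text
t 52.05 jig x -99.0 y 98.8 z 75.5  F jigx 0.6 jigy 0.6 z 0.2  yaw err(cw+) -1.5090 grip 48.0mm 0.0N
t 52.65 jig x -99.8 y 99.3 z 76.4  F jigx -0.7 jigy -0.4 z 1.4  yaw err(cw+) -1.5100 grip 15.1mm 8.0N
```

```bash
echo '0.0007 -0.0117 0 0.12 0 | 0.0028 -0.0233 0 0.24 0 | 0.0063 -0.0345 0 0.36 0 | 0.0111 -0.0453 0 0.48 0 | 0.0171 -0.0553 0 0.6 0 | 0.0243 -0.0646 0 0.72 0 | 0.0326 -0.073 0 0.84 0 | 0.0418 -0.0803 0 0.96 0 | 0.0518 -0.0864 0 1.08 0 | 0.0625 -0.0913 0 1.2 0 | 0.0737 -0.0949 0 1.32 0 | 0.0852 -0.0972 0 1.44 0 | 0.0882 -0.0976 0 1.47 0 | 0.0882 -0.0976 0 1.47 0 | 0.0882 -0.0976 0 1.47 0 | 0.0882 -0.0976 0 1.47 0' > m.json && python3 inch.py m.json >/dev/null; python3 st.py; for i in 1 2 3; do echo '0 -0.0015 0 0 0 | 0 -0.0025 0 0 0 | 0 -0.0025 0 0 0' > m.json && python3 inch.py m.json >/dev/null; python3 st.py; done
```

```text
t 54.25 jig x -4.1 y 5.5 z 76.4  F jigx 6.9 jigy -1.1 z 2.5  yaw err(cw+) -0.0379 grip 15.5mm 8.0N
t 54.55 jig x -4.0 y 3.5 z 76.4  F jigx 6.4 jigy 0.7 z 1.6  yaw err(cw+) -0.0376 grip 15.4mm 8.0N
t 54.85 jig x -4.1 y 0.9 z 76.4  F jigx 6.4 jigy 1.1 z 2.1  yaw err(cw+) -0.0378 grip 15.4mm 8.0N
t 55.15 jig x -4.2 y -1.1 z 76.4  F jigx 4.7 jigy 2.0 z -0.3  yaw err(cw+) -0.0379 grip 15.5mm 8.0N
```

```bash
for i in 1 2; do echo '0 -0.0015 0 0 0 | 0 -0.0015 0 0 0' > m.json && python3 inch.py m.json >/dev/null; python3 st.py; done
```

```text
t 55.35 jig x -4.2 y -1.1 z 76.5  F jigx 5.1 jigy 5.7 z -2.6  yaw err(cw+) -0.0376 grip 15.4mm 8.0N
t 55.55 jig x -4.2 y -1.2 z 76.6  F jigx 4.6 jigy 9.6 z -6.2  yaw err(cw+) -0.0376 grip 15.6mm 8.0N
```

```bash
echo '0 0 0 0 0.5 | 0 0 0 0 0.5 | 0 0 0 0 0.5 | 0 0 0 0 0.5 | 0 0 -0.03 0 0.5 | 0 0 -0.07 0 0.5 | 0 0 -0.12 0 0.5 | 0 0 -0.17 0 0.5 | 0 0 -0.22 0 0.5 | -0.03 0 -0.265 0 0.5 | -0.058 0 -0.265 0 0.5 | -0.058 0 -0.265 0 0.5 | -0.058 0 -0.265 0 0.5 | -0.058 0 -0.265 0 0.5' > m.json && python3 inch.py m.json >/dev/null; python3 st.py; python3 jaw.py w8
```

```text
t 56.95 jig x 49.2 y -3.6 z 340.2  F jigx -0.1 jigy 0.1 z -0.2  yaw err(cw+) -0.0419 grip 43.5mm 0.0N
0.058 [(40, 166), (42, 165), (44, 167), (46, 167), (48, 168), (50, 169), (52, 167), (54, 166), (56, 168), (58, 168), (60, 167), (62, 165), (64, 148), (66, 124), (68, 112), (70, 134), (72, 220), (74, 230), (76, 231), (78, 232), (80, 232), (82, 232), (84, 231), (86, 214), (88, 157), (90, 150), (92, 141), (94, 105), (96, 95), (98, 93), (100, 90), (102, 98), (104, 125), (106, 150), (108, 131), (110, 109), (112, 113), (114, 137)]
265 129
165 29
```

View pics/w8.png

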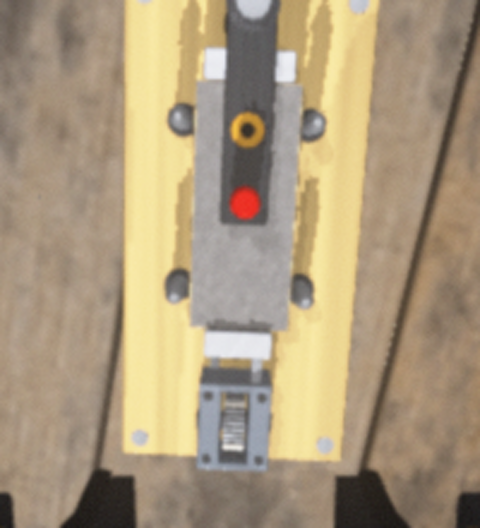

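The guide arm is straight over the stack (knob at (245,203), along the jig axis), the stack sits between the pins, and the jaw is tight at (238,340). Handing in.

```bash
python3 -c "
from bench import ctrl
print(ctrl.close_job())"
```

```text
the job is handed in; nothing more can be done
None
```

The job is handed in at about 57 s: three panels are stacked in the nest and nipped with the jaw face at about 70 mm, and the guide arm is home against its stop. The hand-in returned no verdict.

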